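Index the sampler carousel to the front and seat the proud tube

TASK

One sample tube, the one with the wide ribbed cap, is standing up out of its pocket on the bench sampler. Turn the carousel by pushing its rim, not its tubes, until that tube is at the front pointer and the sprung latch pin drops into the rim, and bear on against the latch for a moment with 10 to 25 N to be sure that it holds; then press the tube down to its stop, also with 10 to 25 N. Never push harder than that, and leave the other tubes and the things around alone.

Things in the scene. Friction and masses are not known exactly. Their poses are not given: they have to be found in the camera images.
- sampler: cream bench sampler, fixed: a low housing 380 x 340 mm, 53 mm high, with a round carousel on top and at its rear (from 152 mm behind the carousel axis) a tower 194 mm high. Origin on the bench, on the vertical carousel axis; +x points to the rear, -x to the front, +y to its left as a person at the front sees it, z up.
- carousel (a joint): carousel angle, rad, growing counterclockwise seen from above; the wide-capped tube is in line with the pointer at 0 or a whole turn (6.28); it turns without end. White disc, 280 mm across, flat top 75 mm above the bench. About 2 to 3.5 N at the ribs turns it slowly; it stays where it is left.
- rib (a point): top centre of one of the ten upright grip ribs on the carousel's rim, to push against (not to grip: a squeeze counts as a push): 8 mm thick along the rim, 16 mm radially (122 to 138 mm from the axis), top 96 mm above the bench, 36 degrees apart. The wide-capped tube is midway between two ribs: this one is 18 degrees counterclockwise of it, seen from above.
- pointer (a point): tip of the front pointer, a small steel stud on the housing in front of the carousel, 157 mm from the axis and 63 mm above the bench.
- guard_edge (a point): middle of the front edge, upper face, of the flat clear guard over the rear part of the carousel: it is 4 mm thick, its top 144 mm above the bench; it reaches from here (34 mm behind the axis) back to the tower and 95 mm to either side.
- latch_corner (a point): near the top of the latch: a small aluminium block with a black knob on the housing's rear left corner, top 81 mm above the bench, 157 to 206 mm from the axis. A nominal place only: its bracket is adjustable round the axis by some 4 degrees either way, so where the pin drops in has to be felt.
- index_pin (a joint): travel of the sprung latch pin, m: 0.001 to 0.002 while it rides on the rim, about 0.008 when dropped into the rim's only notch. It drops with the tube up to 6 degrees to either side of the pointer and then, after up to 4 mm of play at the rim, stops the carousel dead either way: the push force rises steeply.
- tube_cap (a point): centre of the flat top of the wide ribbed cap (21 mm across, 18 mm high) of the tube that stands proud, 86 mm from the carousel axis; 114 mm above the bench when the tube is home.
- tube (a joint): how far the wide-capped tube stands up out of its pocket, m: 0 is fully home on a hard stop, 0.009 to 0.0135 at the start. It slides down stiffly, at about 6 N.
- other_tubes: the seven other glass tubes, with narrow stoppers (15 mm across, tops 108 mm above the bench), home in the carousel's other pockets 86 mm from its axis, 36 degrees apart; two pockets are empty. Origin on the carousel axis at bench height.
- bottle: clear bottle, 52 mm across, 160 mm high, standing to the left; origin at the centre of its underside. Leave alone.
- canister: round steel canister with lid, 72 mm across, 143 mm high, standing to the left; origin at the centre of its underside. Leave alone.
- scanner: hand-held barcode scanner lying to the right, about 155 x 70 mm, 34 mm high; origin under its handle. Leave alone.

How it is judged (in metres and radians):
On the way, in this order (a step that is already met when the one before it is completed fails the run):
1. the wide-capped tube is at the front pointer, the latch pin has dropped into the rim notch, and the carousel is pushed against the latch with at least 10 N (value of joint index_pin above 0.005 m and x of tube_cap in the frame of sampler below -0.078 m and y of tube_cap in the frame of sampler between -0.01 and 0.01 m and contact force between the fingers and carousel above 10 N and contact force between the fingers and tube below 1 N), for 0.2 s.
2. the wide-capped tube is pressed down on its stop with at least 10 N (value of joint tube below 0.0015 m and contact force between the fingers and tube above 10 N), for 0.2 s.
At the end, for the whole second after the job is handed in: The wide-capped tube is home in its pocket (within 1.5 mm), at the front pointer (within 10 mm sideways), and the latch pin is in the rim notch (5 mm or more) (value of joint tube below 0.0015 m and value of joint index_pin above 0.005 m and x of tube_cap in the frame of sampler below -0.078 m and y of tube_cap in the frame of sampler between -0.01 and 0.01 m); the robot touches nothing.
It fails at once if the robot pushes on the carousel or its tubes with more than 25 N (contact force between any of the fingers, the arm and carousel above 25 N).
It fails at once if the other tubes are touched with more than 2 N (contact force between any of the fingers, the arm and other_tubes above 2 N).
It fails at once if the wide-capped tube is pushed with more than 2 N before the latch pin is in (contact force between the fingers and tube above 2 N and value of joint index_pin below 0.004 m).
It fails at once if the bottle, canister or hand scanner is moved by more than 20 mm (distance of any of bottle, canister, scanner from where it was at the start of the episode above 0.02 m).
It also fails if it takes over 67 s, if anything falls off the work surface, if the arm or the gripper's body presses on something with over 40 N, if the wrist force passes 120 N, or if a joint passes its speed limit or range.

ROBOT

A 6-joint arm with a two-finger parallel gripper is mounted at the origin on the work surface. World frame = base frame: x ahead of the robot, y to its left, z up, the work surface at z = 0. Lengths are in mm, angles in degrees, forces in N, time in s.
With the tool pointing down it reaches from about 300 to 850 mm from the base axis. Payload 4.2 kg.
Tool frame: the origin (TCP) lies between the finger pads; the fingertips stand 14 mm ahead of it and the grasp point (between the pads) lies 5 mm behind it (env.finger_overhang is the distance from the TCP to the fingertips, in mm); z points along the fingers, y is the line along which they close (so a half turn about z gives the same grasp; the last joint's range is limited). The gripper opens to 91 mm and grips with 3 to 60 N. Pads are 32 mm wide; open, the fingers measure 118 mm over their backs; the gripper's body (76 mm by 178 mm) begins 60 mm behind the grasp point.
Start: joints at [74.828, 18.312, 89.639, -0, 72.044, -1.146], TCP at [139.359, 557.872, 227.976] pointing down, gripper open.
Joint ranges: [-177.97, 177.97], [-48.28, 115.42], [12.27, 149.76], [-77.06, 257.06], [2.81, 150.46], [-146.56, 146.56]. Speed limits (degrees/s): [147.25, 147.25, 180, 180, 180, 180].

INTERFACE

Orientations are given as [roll, pitch, yaw] about the fixed x, y, z axes, in that order (R = Rz(yaw) Ry(pitch) Rx(roll)).
In Python, from workcell import status, cams, env, finder gives the robot as it stands.
- The arm moves only by the tool apply_moves, never from a script. Its argument "increments" is a list of rows, each a list of 7 numbers: the opening, from -1 (shut) to 1 (fully open), then the shift along the world's x, y, z in m, then the turn, a rotation vector about the world's x, y, z in degrees. In form: [[gripper, x, y, z, ax, ay, az], ...]. A call has 1 to 5 rows; each row shifts and turns the commanded pose from where the row before left it; what a row does not reach is not made up. A row lasts 1/12 s, in which the tool goes at most 41.7 mm and 7.16 degrees, less where a joint would pass 70% of its speed; a pose out of reach is approached as far as the arm can. A call with a gripper value outside its range is refused whole. The fingers move at their own pace and stop on an object; "newtons" is the grip in N (left out, the last holds). Time passes only in rows, so rows that do not move let the fingers close. It gives the time, the measured TCP pose, the force, the opening and the grip force at its end, in the units of the state.
- status.state(): the state, without advancing time (a new reading comes with each control period).
- cams.grab_frame(name): name is "scene" or "top" or "wrist"; returns a dict with "color" (384x512x3 uint8, red, green, blue), "intrinsics" (3x3 intrinsics, pixels), "k1" (the pictures are not rectified: a ray, as slopes to the right and down, at radius r is drawn at 1 + k1 r^2 times it, then the intrinsics apply), "R" (3x3) and "t" (3): a world point X has camera coordinates R X + t. Camera axes: x right, y down, z forward; pixel columns grow to the right and rows downward; lengths in mm; the calibration is good to about 2 mm. A picture is of the moment at which its call begins. There is no depth.
- env.job_done(): hands the job in; it is judged then, once.
Trained networks look in the newest picture that a camera, given by its name, has taken for a name from the list of things; names that differ only in an ending like _2 or _b are one class to them, and where a whole thing is asked for, a point or a joint stands for the part that bears it (a point fixed in the world has none). Each returns a list of dicts, best first, with "score" (0 to 1); they miss things now and then, are a little off and sometimes report something else, mostly with a low value. They report only what shows in the picture. A call takes as long as a camera call.
- finder.boxes_of(query, camera): "rect" ([left, top, width, height] in pixels, round what is visible of it).
- finder.trace(query, camera): "pixels" (384x512 bool, what is visible of it) and "rect" ([left, top, width, height] in pixels, round what is visible of it).
The state is a dict: "time_s": time; "qpos": joint angles; "qvel": joint speeds; "effort": joint torques, N m; "ee_pos": TCP position; "ee_rot": TCP orientation; "force": force on the tool from outside, world axes, zero at the start; "torque": the same for the moment, N m; "gripper_width": finger opening in mm; "gripper_force": force on a finger pad.
Only numpy, scipy, OpenCV 4.12 (cv2) and the standard library are available. Lean on these libraries where they do the work, as an engineer would, in place of code of your own. Each camera call takes 0.05 s, during which the arm holds its last target. There are 200 camera calls.

## Working session

There is one attempt and no reset: what is moved stays moved. The work goes in short steps, Python scripts to look and compute and a tool call to move; the robot and the scene stay as the last step left them, time stands still between calls to the robot, and variables do not carry over. Pictures are saved under pics/ and viewed, at most 10 in all, crops included, and the job is handed in when it is done.

Besides the shell and the picture viewer there is one more tool, called after "Request:" as name([rows], argument=value, ...), one row to a line, values as JSON. apply_moves: Moves the arm, as the interface text tells. Its arguments: {"type":"object","properties":{"increments":{"type":"array","items":{"type":"array","items":{"type":"number"}}},"newtons":{"type":"number"}},"required":["increments"]}

```bash
mkdir -p pics; ls; cat > h.py <<'E'
import numpy as np, cv2
from workcell import status, cams, env, finder
def grab(n,save=None):
    f=cams.grab_frame(n)
    if save: cv2.imwrite('pics/'+save,f['color'][:,:,::-1])
    return f
def ray(f,u,v):
    K=f['intrinsics']; d=np.array([(u-K[0][2])/K[0][0],(v-K[1][2])/K[1][1]]); s=d.copy()
    for _ in range(20): s=d/(1+f['k1']*(s@s))
    R=np.array(f['R']); t=np.array(f['t']); 
    return -R.T@t, R.T@np.array([s[0],s[1],1])
def atz(f,u,v,z):
    c,d=ray(f,u,v); return c+d*(z-c[2])/d[2]
def proj(f,X):
    p=np.array(f['R'])@np.array(X)+np.array(f['t']); s=p[:2]/p[2]; s=s*(1+f['k1']*(s@s)); K=f['intrinsics']
    return K[0][0]*s[0]+K[0][2],K[1][1]*s[1]+K[1][2]
E
python3 - <<'E'
from h import *
F={}
for n in('top','scene'):
    f=F[n]=grab(n,n+'0.png'); c,_=ray(f,256,192); print(n,c.round())
    for q in('sampler','carousel','rib','pointer','guard_edge','latch_corner','tube_cap','other_tubes','bottle','canister','scanner'):
        for r in finder.boxes_of(q,n)[:2]: print(q,np.round(r['rect']),round(r['score'],2))
a,b=F['top']['color'],F['scene']['color']
s=status.state(); print(s['time_s'],s['force'],s['ee_rot'],s['gripper_width'])
cv2.imwrite('pics/both.png',np.vstack([a,b])[:,:,::-1])
cv2.imwrite('pics/topx.png',cv2.resize(a,(800,600),interpolation=cv2.INTER_CUBIC)[:,:,::-1])
E
```

```text
pics
top [ 498.  -28. 1207.]
sampler [192. 102. 115. 140.] 0.75
carousel [200. 152.  95.  79.] 0.62
rib [201. 151.  94.  77.] 0.75
pointer [186.  99. 121. 142.] 0.72
guard_edge [191.  98. 114. 141.] 0.67
latch_corner [191.  99. 110. 145.] 0.98
tube_cap [188.  99. 115. 142.] 0.72
tube_cap [271. 187.   8.   9.] 0.43
other_tubes [221. 169.  58.  42.] 0.43
bottle [ 98. 177.  31.  16.] 0.81
canister [ 96. 228.  42.  25.] 0.75
scanner [372. 205.  32.  46.] 0.76
scene [1138.  523. 1186.]
sampler [221. 167.  83.  87.] 0.63
sampler [166. 156. 172. 149.] 0.6
carousel [224. 166.  79.  89.] 0.57
carousel [166. 156. 171. 148.] 0.35
rib [221. 170.  83.  84.] 0.58
rib [165. 155. 172. 154.] 0.39
pointer [164. 154. 170. 153.] 0.92
guard_edge [165. 155. 173. 150.] 0.71
latch_corner [166. 157. 171. 146.] 0.56
tube_cap [241. 172.   5.  20.] 0.59
other_tubes [259. 182.  28.  51.] 0.65
bottle [355. 286.  32.  33.] 0.77
canister [385. 235.  41.  49.] 0.86
scanner [218. 165.  88.  88.] 0.53
1.2 [-0.24363421  0.25943001  0.7634671 ] [ 1.79998249e+02 -4.05795863e-04  1.65971715e+02] 91.11976706867968
```

View pics/topx.png

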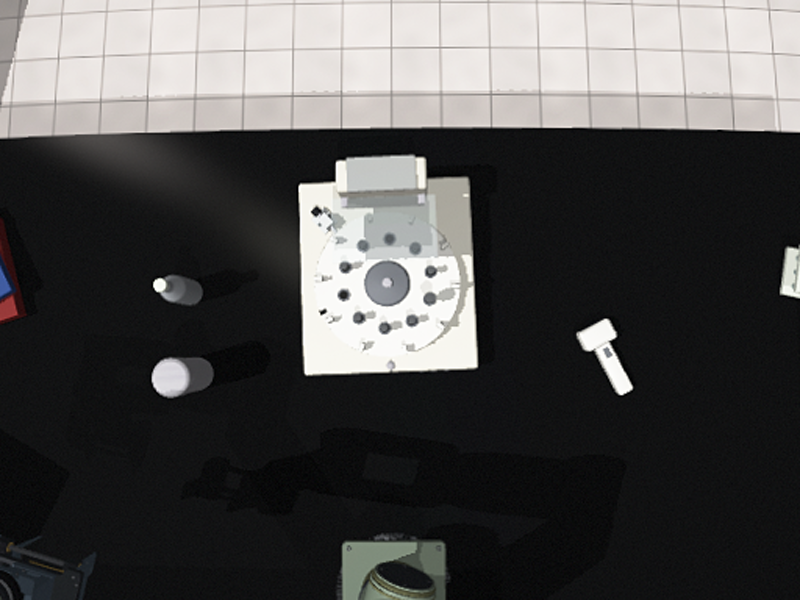

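View pics/scene0.png

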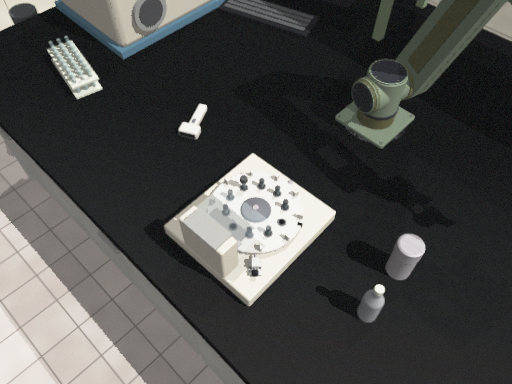

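Top view: carousel hub at about (248,181) in 512-pixel coordinates, pointer stud at (250,233), so the front faces the robot. In the scene view a taller dark cap shows at (244,180).

```bash
python3 - <<'E'
from h import *
f=grab('top'); g=grab('scene')
k=.64
hub=atz(f,387*k,283*k,85); poi=atz(f,391*k,365*k,63); print(hub,poi,np.linalg.norm((hub-poi)[:2]))
for q,z in(((299,184),53),((469,178),53),((478,368),53),((304,375),53)): print(q,atz(f,q[0]*k,q[1]*k,z).round(1))
for p in((431,271),(430,299),(411,320),(384,328),(358,318),(344,295),(345,267),(363,245),(389,239),(415,248)):
    X=atz(f,p[0]*k,p[1]*k,108)-hub; print(p,round(np.hypot(X[0],X[1])),round(np.degrees(np.arctan2(X[1],X[0]))), np.round(proj(g,[X[0]+hub[0],X[1]+hub[1],108])))
a=cv2.resize(f['color'][120:250,185:310],None,fx=4.6,fy=4.6,interpolation=cv2.INTER_CUBIC)
b=cv2.resize(g['color'][150:290,170:340],None,fx=4.2,fy=4.2,interpolation=cv2.INTER_CUBIC)
cv2.imwrite('pics/a1.png',a[:,:,::-1]);cv2.imwrite('pics/b1.png',b[:,:,::-1])
w=grab('wrist','w.png'); c,d=ray(w,256,192); print(c,d, w['intrinsics'][0])
for q,n,z in(('bottle','top',160),('canister','top',143),('scanner','top',17)):
    r=finder.boxes_of(q,n)[0]['rect']; print(q,atz(f,r[0]+r[2]/2,r[1]+r[3]/2,z/2).round())
E
```

```text
[610.3903058    7.73906968  85.        ] [454.43596856   1.39381417  63.        ] 156.0833673717237
(299, 184) [812.3 182.9  53. ]
(469, 178) [ 821.6 -154.3   53. ]
(478, 368) [ 447.3 -166.9   53. ]
(304, 375) [435.3 170.8  53. ]
(431, 271) 85 -77 [231. 190.]
(430, 299) 87 -112 [244. 180.]
(411, 320) 84 -148 [262. 179.]
(384, 328) 86 177 [278. 186.]
(358, 318) 86 142 [286. 200.]
(344, 295) 83 107 [282. 214.]
(345, 267) 82 70 [269. 225.]
(363, 245) 82 32 [250. 227.]
(389, 239) 80 -3 [234. 218.]
(415, 248) 82 -40 [227. 205.]
[ 74.90149213 573.53335015 383.76058192] [ 0.23200734 -0.0800999  -0.96967916] [302.43632755   0.         262.55297277]
bottle [604. 411.  80.]
canister [436. 402.  72.]
scanner [ 466. -433.    8.]
```

View pics/b1.png

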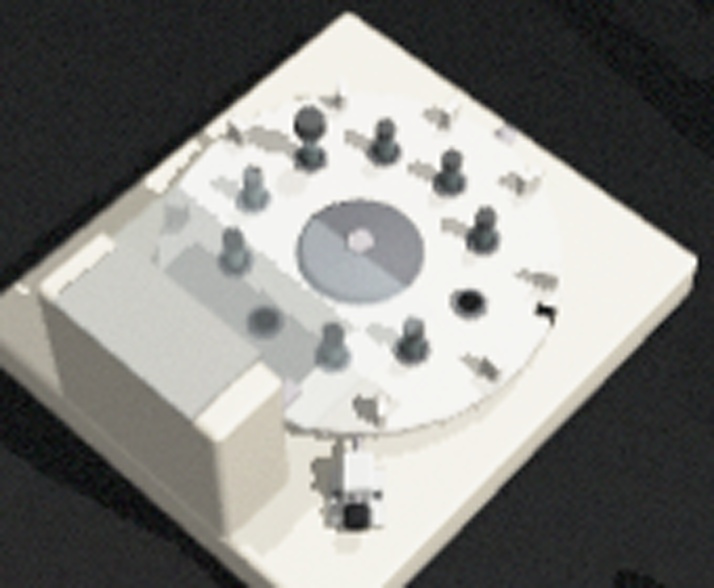

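View pics/a1.png

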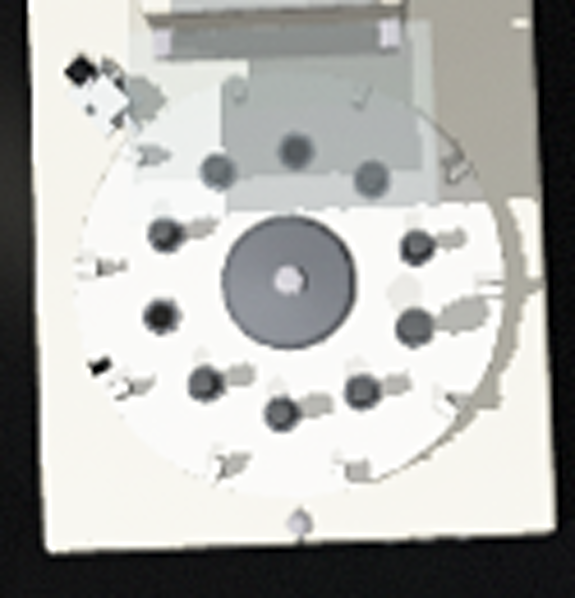

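The wide cap is at about -112° (world polar angle about the axis at 610, 8), and the pointer is at about -178°. So I need roughly 66° clockwise. I'll push the rib near -129° with closed fingers. The first step is to hover near it.

Request:
apply_moves([
  [-1, 0.0206, -0.0335, 0.002, 0, 0, -3.5],
  [-1, 0.0206, -0.0335, 0, 0, 0, -3.5],
  [-1, 0.0206, -0.0335, 0, 0, 0, -3.5],
  [-1, 0.0206, -0.0335, 0, 0, 0, -3.5],
  [-1, 0.0206, -0.0335, 0, 0, 0, 0],
], newtons=5)

```text
time_s: 1.92
ee_pos: [242.9, 388.8, 230.0]
ee_rot: [180.0, 0.0, 151.9]
force: [1.8, -0.3, 0.3]
gripper_width: 60.8
gripper_force: 0.0
```

Request:
apply_moves([
  [-1, 0.0206, -0.0335, 0, 0, 0, 0],
  [-1, 0.0206, -0.0335, 0, 0, 0, 0],
  [-1, 0.0206, -0.0335, 0, 0, 0, 0],
  [-1, 0.0206, -0.0335, 0, 0, 0, 0],
  [-1, 0.0206, -0.0335, 0, 0, 0, 0],
])

```text
time_s: 2.33
ee_pos: [345.9, 221.2, 230.3]
ee_rot: [179.9, 0.0, 152.0]
force: [0.1, -1.4, 0.4]
gripper_width: 27.6
gripper_force: 0.0
```

Request:
apply_moves([
  [-1, 0.0206, -0.0335, 0, 0, 0, 0],
  [-1, 0.0206, -0.0335, 0, 0, 0, 0],
  [-1, 0.0206, -0.0335, 0, 0, 0, 0],
  [-1, 0.0206, -0.0335, 0, 0, 0, 0],
  [-1, 0.0206, -0.0335, 0, 0, 0, 0],
])

```text
time_s: 2.75
ee_pos: [449.0, 53.4, 230.3]
ee_rot: [180.0, 0.0, 152.0]
force: [0.7, 1.3, -0.7]
gripper_width: 0.8
gripper_force: 0.0
```

Request:
apply_moves([
  [-1, 0.0206, -0.0335, 0, 0, 0, 0],
  [-1, 0.0206, -0.0335, 0, 0, 0, 0],
  [-1, 0.0206, -0.0335, 0, 0, 0, 0],
  [-1, 0.0206, -0.0335, 0, 0, 0, 0],
  [-1, 0.0206, -0.0335, 0, 0, 0, 0],
])

```text
time_s: 3.17
ee_pos: [552.1, -114.1, 230.1]
ee_rot: [180.0, 0.0, 151.9]
force: [1.1, -0.2, 0.8]
gripper_width: 0.3
gripper_force: 0.0
```

Request:
apply_moves([
  [-1, 0, 0, 0, 0, 0, 0],
  [-1, 0, 0, 0, 0, 0, 0],
])

```text
time_s: 3.33
ee_pos: [551.8, -113.6, 229.3]
ee_rot: [180.0, -0.1, 151.8]
force: [0.1, 0.0, -0.9]
gripper_width: 0.5
gripper_force: 0.0
```

```bash
python3 - <<'E'
from h import *
f=grab('wrist'); im=cv2.resize(f['color'],(800,600)); cv2.imwrite('pics/w1.png',im[:,:,::-1])
s=status.state(); print(s['time_s'],s['ee_pos'],s['ee_rot'],s['force'],s['gripper_width'],s['qpos'])
for q in('tube_cap','rib','pointer','other_tubes'):
    for r in finder.boxes_of(q,'wrist')[:3]: print(q,np.round(r['rect']),round(r['score'],2))
A=np.array([610.4,7.7])
for a in (-112,):
  for n,rr,z,t in(('cap',86,125,-112),('rib',130,96,-130),('rib2',130,96,-94),('ptr',157,63,-178)):
    print(n,proj(f,[A[0]+rr*np.cos(np.radians(t)),A[1]+rr*np.sin(np.radians(t)),z]))
E
```

```text
3.3833 [ 551.0762609  -112.38087432  229.46337648] [ 1.79988494e+02 -8.97079478e-02  1.51889489e+02] [ 0.42860909 -0.28276698  0.18547117] 0.45503857886999655 [-1.27178680e+01  1.71663664e+01  9.10968703e+01  3.67382909e-02
  7.18202028e+01 -7.46188355e+01]
tube_cap [303. 183.  32.  26.] 0.75
rib [261.  31. 250. 205.] 0.86
pointer [179.   0. 333. 383.] 0.86
other_tubes [320.  82. 192. 135.] 0.93
cap (np.float64(318.13837447194277), np.float64(196.71831039454054))
rib (np.float64(270.6204872460253), np.float64(152.55994698618434))
rib2 (np.float64(278.6359738595182), np.float64(231.12535702387407))
ptr (np.float64(320.24491027989643), np.float64(35.93844281212833))
```

View pics/w1.png

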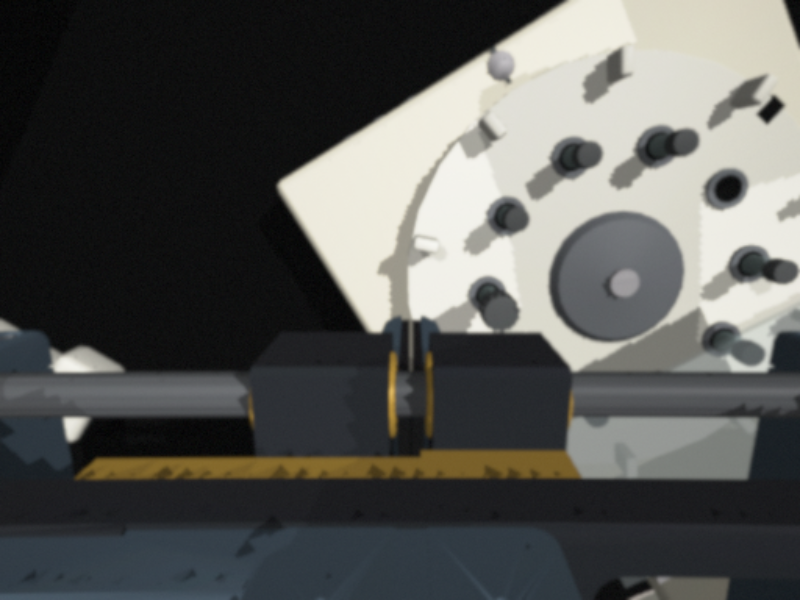

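The wrist view confirms the model: cap at (320,200) and rib at (275,154) in 512-pixel coordinates, each within 4 px of prediction. The fingers hover between the ribs, outside the tube circle. Next I descend.

Request:
apply_moves([
  [-1, 0, 0, -0.03, 0, 0, 0],
  [-1, 0, 0, -0.03, 0, 0, 0],
  [-1, 0, 0, -0.03, 0, 0, 0],
  [-1, 0, 0, -0.03, 0, 0, 0],
  [-1, 0, 0, -0.013, 0, 0, 0],
])

```text
time_s: 4.0
ee_pos: [548.7, -110.4, 93.8]
ee_rot: [-179.9, -0.3, 152.1]
force: [-1.0, -0.1, -0.6]
gripper_width: 0.3
gripper_force: 0.0
```

Request:
apply_moves([
  [-1, 0, 0, 0, 0, 0, 0],
  [-1, 0, 0, 0, 0, 0, 0],
])

```text
time_s: 4.17
ee_pos: [551.1, -111.3, 97.1]
ee_rot: [-180.0, -0.0, 152.0]
force: [0.9, -0.2, 1.0]
gripper_width: 0.4
gripper_force: 0.0
```

```bash
python3 - <<'E'
from h import *
s=status.state(); p=s['ee_pos']; print(p,s['ee_rot'],s['force'])
A=np.array([612,8.5]); r=135
# arc waypoints for finger centre; 3 deg steps
a0=np.degrees(np.arctan2(p[1]-A[1],p[0]-A[0])); print(a0,np.hypot(*(p[:2]-A)))
prev=p[:2]
for k in range(1,29):
    t=np.radians(a0-3*k); q=A+r*np.array([np.cos(t),np.sin(t)]); print(k,np.round(a0-3*k,1),np.round((q-prev),1),np.round(q,1)); prev=q
E
```

```text
[ 551.09681155 -111.26218878   97.0719835 ] [-1.79998105e+02 -4.06055284e-02  1.52044737e+02] [ 0.8547982  -0.15320863  1.02785392]
-116.95490070243193 134.3584021380575
1 -120.0 [-6.5  2.8] [ 544.6 -108.5]
2 -123.0 [-6.   3.7] [ 538.6 -104.8]
3 -126.0 [-5.8  4. ] [ 532.7 -100.8]
4 -129.0 [-5.6  4.3] [527.1 -96.5]
5 -132.0 [-5.4  4.6] [521.7 -91.9]
6 -135.0 [-5.1  4.9] [516.6 -87. ]
7 -138.0 [-4.9  5.1] [511.7 -81.9]
8 -141.0 [-4.6  5.4] [507.2 -76.5]
9 -144.0 [-4.3  5.6] [502.8 -70.9]
10 -147.0 [-4.   5.8] [498.8 -65.1]
11 -150.0 [-3.7  6. ] [495.1 -59.1]
12 -153.0 [-3.4  6.2] [491.8 -52.9]
13 -156.0 [-3.   6.4] [488.7 -46.5]
14 -159.0 [-2.7  6.5] [486. -40.]
15 -162.0 [-2.4  6.7] [483.6 -33.3]
16 -165.0 [-2.   6.8] [481.6 -26.5]
17 -168.0 [-1.7  6.9] [480.  -19.7]
18 -171.0 [-1.3  6.9] [478.7 -12.7]
19 -174.0 [-0.9  7. ] [477.8  -5.7]
20 -177.0 [-0.6  7. ] [477.2   1.3]
21 -180.0 [-0.2  7.1] [477.    8.4]
22 -183.0 [0.2 7.1] [477.2  15.5]
23 -186.0 [0.5 7. ] [477.7  22.5]
24 -189.0 [0.9 7. ] [478.6  29.5]
25 -192.0 [1.3 7. ] [479.9  36.5]
26 -195.0 [1.6 6.9] [481.6  43.3]
27 -198.0 [2.  6.8] [483.6  50.1]
28 -201.0 [2.4 6.7] [485.9  56.8]
```

Request:
apply_moves([
  [-1, -0.0021, 0.0011, 0, 0, 0, -1],
  [-1, -0.0021, 0.0011, 0, 0, 0, -1],
  [-1, -0.002, 0.0012, 0, 0, 0, -1],
  [-1, -0.002, 0.0012, 0, 0, 0, -1],
  [-1, -0.002, 0.0012, 0, 0, 0, -1],
])

```text
time_s: 4.58
ee_pos: [543.4, -107.5, 98.7]
ee_rot: [179.9, 0.4, 146.9]
force: [4.0, -3.9, 1.5]
gripper_width: 0.5
gripper_force: 2.8
```

Request:
apply_moves([
  [-1, -0.002, 0.0013, 0, 0, 0, -1],
  [-1, -0.0019, 0.0013, 0, 0, 0, -1],
  [-1, -0.0019, 0.0013, 0, 0, 0, -1],
  [-1, -0.0019, 0.0014, 0, 0, 0, -1],
  [-1, -0.0019, 0.0014, 0, 0, 0, -1],
])

```text
time_s: 5.0
ee_pos: [533.4, -100.7, 98.5]
ee_rot: [179.9, 0.3, 141.9]
force: [3.2, -3.5, 3.2]
gripper_width: 0.8
gripper_force: 2.4
```

Request:
apply_moves([
  [-1, -0.0019, 0.0014, 0, 0, 0, -1],
  [-1, -0.0019, 0.0015, 0, 0, 0, -1],
  [-1, -0.0018, 0.0015, 0, 0, 0, -1],
  [-1, -0.0018, 0.0015, 0, 0, 0, -1],
  [-1, -0.0018, 0.0015, 0, 0, 0, -1],
])

```text
time_s: 5.42
ee_pos: [523.6, -92.7, 98.0]
ee_rot: [179.9, 0.2, 136.9]
force: [4.2, -4.4, 5.1]
gripper_width: 0.6
gripper_force: 2.9
```

Request:
apply_moves([
  [-1, -0.0026, 0.0024, -0.0005, 0, 0, -1.5],
  [-1, -0.0025, 0.0025, -0.0005, 0, 0, -1.5],
  [-1, -0.0025, 0.0025, 0, 0, 0, -1.5],
  [-1, -0.0024, 0.0026, 0, 0, 0, -1.5],
  [-1, -0.0024, 0.0026, 0, 0, 0, -1.5],
])

```text
time_s: 5.83
ee_pos: [511.1, -79.9, 96.9]
ee_rot: [179.9, 0.2, 129.3]
force: [2.6, -2.9, 3.9]
gripper_width: 0.6
gripper_force: 2.8
```

Request:
apply_moves([
  [-1, -0.0023, 0.0027, 0, 0, 0, -1.5],
  [-1, -0.0022, 0.0028, 0, 0, 0, -1.5],
  [-1, -0.0021, 0.0028, 0, 0, 0, -1.5],
  [-1, -0.002, 0.0029, 0, 0, 0, -1.5],
  [-1, -0.002, 0.0029, 0, 0, 0, -1.5],
])

```text
time_s: 6.25
ee_pos: [500.3, -65.8, 96.8]
ee_rot: [179.9, 0.1, 121.9]
force: [2.8, -5.0, 3.5]
gripper_width: 0.7
gripper_force: 2.5
```

Request:
apply_moves([
  [-1, -0.0019, 0.003, 0, 0, 0, -1.5],
  [-1, -0.0018, 0.003, 0, 0, 0, -1.5],
  [-1, -0.0017, 0.0031, 0, 0, 0, -1.5],
  [-1, -0.0017, 0.0031, 0, 0, 0, -1.5],
  [-1, -0.0016, 0.0032, 0, 0, 0, -1.5],
])

```text
time_s: 6.67
ee_pos: [491.6, -50.7, 96.8]
ee_rot: [179.9, 0.2, 114.4]
force: [2.8, -5.9, 3.3]
gripper_width: 0.4
gripper_force: 3.0
```

Request:
apply_moves([
  [-1, -0.0015, 0.0032, 0, 0, 0, -1.5],
  [-1, -0.0014, 0.0033, 0, 0, 0, -1.5],
  [-1, -0.0013, 0.0033, 0, 0, 0, -1.5],
  [-1, -0.0012, 0.0033, 0, 0, 0, -1.5],
  [-1, -0.0012, 0.0034, 0, 0, 0, -1.5],
])

```text
time_s: 7.08
ee_pos: [484.9, -34.2, 96.7]
ee_rot: [179.9, 0.1, 106.9]
force: [3.2, -5.7, 3.5]
gripper_width: 0.4
gripper_force: 3.1
```

Request:
apply_moves([
  [-1, -0.0007, 0.0023, 0, 0, 0, -1],
  [-1, -0.0007, 0.0023, 0, 0, 0, -1],
  [-1, -0.0006, 0.0023, 0, 0, 0, -1],
  [-1, -0.0006, 0.0023, 0, 0, 0, -1],
  [-1, -0.0005, 0.0023, 0, 0, 0, -1],
])

```text
time_s: 7.5
ee_pos: [481.4, -22.4, 96.5]
ee_rot: [179.9, 0.1, 101.9]
force: [2.0, -4.3, 4.0]
gripper_width: 0.7
gripper_force: 2.3
```

```bash
python3 - <<'E'
from h import *
s=status.state(); p=s['ee_pos']; print(s['time_s'],p,s['ee_rot'],s['force'])
f=grab('top'); g=grab('scene')
a=cv2.resize(f['color'][140:245,190:305],None,fx=5,fy=5,interpolation=cv2.INTER_CUBIC)
b=cv2.resize(g['color'][150:290,170:340],None,fx=3.75,fy=3.75,interpolation=cv2.INTER_CUBIC)
b=b[:525]
cv2.imwrite('pics/c2.png',cv2.resize(np.hstack([a[:525],b[:525,:560]]),(800,370))[:,:,::-1])
E
```

```text
7.5 [481.44176092 -22.43399589  96.52129643] [1.79908488e+02 7.34903297e-02 1.01884699e+02] [ 1.96421576 -4.32223951  4.04887226]
```

View pics/c2.png

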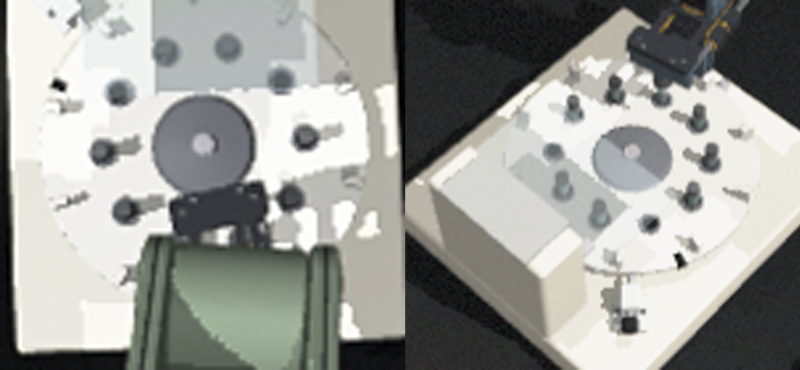

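Notch is about 20° short of the latch. I'll continue, then slow down.

Request:
apply_moves([
  [-1, -0.0006, 0.0023, 0, 0, 0, -1],
  [-1, -0.0005, 0.0023, 0, 0, 0, -1],
  [-1, -0.0005, 0.0023, 0, 0, 0, -1],
  [-1, -0.0004, 0.0023, 0, 0, 0, -1],
  [-1, -0.0004, 0.0023, 0, 0, 0, -1],
])

```text
time_s: 8.02
ee_pos: [477.8, -10.9, 95.8]
ee_rot: [-179.9, 0.0, 96.9]
force: [0.3, -6.2, 2.9]
gripper_width: 0.7
gripper_force: 2.9
```

Request:
apply_moves([
  [-1, -0.0003, 0.0023, 0, 0, 0, -1],
  [-1, -0.0003, 0.0023, 0, 0, 0, -1],
  [-1, -0.0002, 0.0023, 0, 0, 0, -1],
  [-1, -0.0002, 0.0023, 0, 0, 0, -1],
  [-1, -0.0001, 0.0012, 0, 0, 0, -0.5],
])

```text
time_s: 8.43
ee_pos: [476.7, -0.0, 95.8]
ee_rot: [-179.9, 0.0, 92.4]
force: [-1.5, -5.3, 2.3]
gripper_width: 0.5
gripper_force: 2.1
```

Request:
apply_moves([
  [-1, 0, 0.0008, 0, 0, 0, -0.3],
  [-1, 0, 0.0008, 0, 0, 0, -0.3],
  [-1, 0, 0.0008, 0, 0, 0, -0.3],
  [-1, 0, 0.0008, 0, 0, 0, -0.3],
  [-1, 0, 0.0008, 0, 0, 0, -0.3],
])

```text
time_s: 8.85
ee_pos: [476.7, 3.8, 95.8]
ee_rot: [-179.9, -0.0, 90.9]
force: [-2.7, -3.9, 2.7]
gripper_width: 0.1
gripper_force: 2.2
```

Request:
apply_moves([
  [-1, 0, 0.0007, 0, 0, 0, -0.3],
  [-1, 0, 0.0007, 0, 0, 0, -0.3],
  [-1, 0, 0.0007, 0, 0, 0, -0.3],
  [-1, 0, 0.0007, 0, 0, 0, -0.3],
])

```text
time_s: 9.18
ee_pos: [476.6, 6.6, 95.7]
ee_rot: [-179.9, 0.0, 89.7]
force: [-3.0, -4.9, 3.4]
gripper_width: 0.7
gripper_force: 2.4
```

Request:
apply_moves([
  [-1, 0, 0.0007, 0, 0, 0, -0.3],
  [-1, 0, 0.0007, 0, 0, 0, -0.3],
  [-1, 0, 0.0007, 0, 0, 0, -0.3],
])

```text
time_s: 9.43
ee_pos: [476.6, 8.6, 95.7]
ee_rot: [-179.9, 0.0, 88.9]
force: [-2.8, -4.8, 3.6]
gripper_width: 0.2
gripper_force: 2.6
```

Request:
apply_moves([
  [-1, 0.0001, 0.0007, 0, 0, 0, -0.3],
  [-1, 0.0001, 0.0007, 0, 0, 0, -0.3],
  [-1, 0.0001, 0.0007, 0, 0, 0, -0.3],
])

```text
time_s: 9.68
ee_pos: [476.7, 10.7, 95.7]
ee_rot: [-179.9, 0.0, 88.0]
force: [-3.9, -4.9, 3.1]
gripper_width: 0.7
gripper_force: 2.6
```

Request:
apply_moves([
  [-1, 0.0001, 0.0007, 0, 0, 0, -0.3],
  [-1, 0.0001, 0.0007, 0, 0, 0, -0.3],
  [-1, 0.0001, 0.0007, 0, 0, 0, -0.3],
])

```text
time_s: 9.93
ee_pos: [476.8, 12.8, 95.7]
ee_rot: [-179.8, 0.0, 87.1]
force: [-4.9, -3.6, 2.9]
gripper_width: 0.3
gripper_force: 2.6
```

Request:
apply_moves([
  [-1, -0.0002, 0.0007, 0, 0, 0, -0.2],
  [-1, -0.0002, 0.0007, 0, 0, 0, -0.2],
  [-1, -0.0002, 0.0007, 0, 0, 0, -0.2],
])

```text
time_s: 10.18
ee_pos: [476.8, 14.8, 95.7]
ee_rot: [-179.9, 0.0, 86.5]
force: [-2.9, -5.9, 1.2]
gripper_width: 0.5
gripper_force: 2.7
```

Request:
apply_moves([
  [-1, -0.0001, 0.0007, 0, 0, 0, -0.3],
  [-1, 0, 0.0007, 0, 0, 0, -0.3],
  [-1, 0, 0.0007, 0, 0, 0, -0.3],
])

```text
time_s: 10.43
ee_pos: [477.0, 17.3, 95.7]
ee_rot: [-180.0, -0.0, 85.5]
force: [-1.8, -2.2, 1.2]
gripper_width: 0.5
gripper_force: 1.6
```

Request:
apply_moves([
  [-1, 0, 0.0006, 0, 0, 0, -0.2],
  [-1, 0, 0.0006, 0, 0, 0, -0.2],
  [-1, 0, 0.0006, 0, 0, 0, -0.2],
])

```text
time_s: 10.68
ee_pos: [477.2, 18.9, 95.8]
ee_rot: [-180.0, 0.0, 85.0]
force: [-1.4, -4.1, 0.7]
gripper_width: 0.5
gripper_force: 2.0
```

Request:
apply_moves([
  [-1, 0, 0.0006, 0, 0, 0, -0.2],
  [-1, 0, 0.0006, 0, 0, 0, -0.2],
  [-1, 0, 0.0006, 0, 0, 0, -0.2],
])

```text
time_s: 10.93
ee_pos: [477.3, 20.7, 95.8]
ee_rot: [-180.0, 0.0, 84.4]
force: [-1.2, -4.4, 0.1]
gripper_width: 0.6
gripper_force: 2.1
```

Request:
apply_moves([
  [-1, 0, 0.0006, 0, 0, 0, -0.2],
  [-1, 0, 0.0006, 0, 0, 0, -0.2],
  [-1, 0, 0.0006, 0, 0, 0, -0.2],
])

```text
time_s: 11.18
ee_pos: [477.5, 22.5, 95.9]
ee_rot: [180.0, 0.0, 83.8]
force: [-0.9, -4.2, -2.1]
gripper_width: 0.8
gripper_force: 2.1
```

Request:
apply_moves([
  [-1, 0.0001, 0.0006, 0, 0, 0, -0.2],
  [-1, 0.0001, 0.0006, 0, 0, 0, -0.2],
  [-1, 0, 0.0006, 0, 0, 0, -0.2],
])

```text
time_s: 11.43
ee_pos: [477.7, 24.3, 95.9]
ee_rot: [180.0, 0.0, 83.2]
force: [0.0, -3.9, -2.9]
gripper_width: 0.6
gripper_force: 2.1
```

Request:
apply_moves([
  [-1, 0.0001, 0.0006, 0, 0, 0, -0.2],
  [-1, 0.0001, 0.0006, 0, 0, 0, -0.2],
  [-1, 0, 0.0006, 0, 0, 0, -0.2],
])

```text
time_s: 11.68
ee_pos: [478.0, 26.2, 96.0]
ee_rot: [180.0, -0.0, 82.5]
force: [0.1, -3.2, -2.2]
gripper_width: 0.7
gripper_force: 1.5
```

Request:
apply_moves([
  [-1, 0.0001, 0.0006, 0, 0, 0, -0.2],
  [-1, 0.0001, 0.0006, 0, 0, 0, -0.2],
  [-1, 0, 0.0006, 0, 0, 0, -0.2],
])

```text
time_s: 11.93
ee_pos: [478.5, 28.7, 96.4]
ee_rot: [179.9, -0.1, 81.9]
force: [-0.2, 0.1, -0.4]
gripper_width: 0.6
gripper_force: 0.0
```

Request:
apply_moves([
  [-1, 0.0001, 0.0006, 0, 0, 0, -0.2],
  [-1, 0.0001, 0.0006, 0, 0, 0, -0.2],
])

```text
time_s: 12.1
ee_pos: [478.6, 29.3, 96.3]
ee_rot: [179.9, -0.0, 81.6]
force: [-0.6, -2.2, 0.6]
gripper_width: 0.3
gripper_force: 0.9
```

Request:
apply_moves([
  [-1, 0.0001, 0.0006, 0, 0, 0, -0.2],
  [-1, 0.0001, 0.0006, 0, 0, 0, -0.2],
])

```text
time_s: 12.27
ee_pos: [478.7, 30.3, 96.3]
ee_rot: [179.9, 0.0, 81.2]
force: [-0.3, -1.4, 0.9]
gripper_width: 0.3
gripper_force: 0.9
```

Request:
apply_moves([
  [-1, 0.0001, 0.0006, 0, 0, 0, -0.2],
  [-1, 0.0001, 0.0006, 0, 0, 0, -0.2],
])

```text
time_s: 12.43
ee_pos: [478.8, 31.5, 96.1]
ee_rot: [180.0, -0.0, 80.8]
force: [-0.6, -1.3, 1.6]
gripper_width: 0.4
gripper_force: 0.9
```

Request:
apply_moves([
  [-1, 0.0001, 0.0006, 0, 0, 0, -0.2],
  [-1, 0.0001, 0.0006, 0, 0, 0, -0.2],
])

```text
time_s: 12.6
ee_pos: [478.9, 32.6, 96.1]
ee_rot: [180.0, 0.0, 80.4]
force: [-0.2, -3.8, 1.2]
gripper_width: 0.4
gripper_force: 1.6
```

Request:
apply_moves([
  [-1, 0.0001, 0.0006, 0, 0, 0, -0.2],
])

```text
time_s: 12.68
ee_pos: [478.9, 32.8, 96.1]
ee_rot: [180.0, 0.1, 80.2]
force: [-0.3, -5.6, 1.2]
gripper_width: 0.5
gripper_force: 2.5
```

Request:
apply_moves([
  [-1, 0, 0.0008, 0, 0, 0, 0],
])

```text
time_s: 12.77
ee_pos: [479.0, 33.1, 96.1]
ee_rot: [180.0, 0.1, 80.2]
force: [0.4, -8.4, 2.3]
gripper_width: 0.2
gripper_force: 3.8
```

Request:
apply_moves([
  [-1, 0, 0.001, 0, 0, 0, 0],
  [-1, 0, 0.0006, 0, 0, 0, 0],
])

```text
time_s: 12.93
ee_pos: [479.1, 33.6, 96.1]
ee_rot: [179.9, 0.3, 80.3]
force: [-0.3, -13.4, 2.3]
gripper_width: 0.5
gripper_force: 5.9
```

Request:
apply_moves([
  [-1, 0, 0.0008, 0, 0, 0, 0],
  [-1, 0, 0, 0, 0, 0, 0],
  [-1, 0, 0, 0, 0, 0, 0],
  [-1, 0, 0, 0, 0, 0, 0],
  [-1, 0, 0, 0, 0, 0, 0],
])

```text
time_s: 13.35
ee_pos: [479.1, 33.7, 96.1]
ee_rot: [179.9, 0.3, 80.3]
force: [-0.0, -13.6, 1.5]
gripper_width: -0.0
gripper_force: 6.2
```

```bash
python3 - <<'E'
from h import *
s=status.state(); p=s['ee_pos']; print(s['time_s'],p,s['force'])
f=grab('top'); g=grab('scene')
a=cv2.resize(f['color'][140:245,190:305],None,fx=5,fy=5,interpolation=cv2.INTER_CUBIC)
b=cv2.resize(g['color'][150:290,170:340],None,fx=3.75,fy=3.75,interpolation=cv2.INTER_CUBIC)
cv2.imwrite('pics/c3.png',cv2.resize(np.hstack([a[:525],b[:525,:560]]),(800,370))[:,:,::-1])
E
```

```text
13.35 [479.12880171  33.72777047  96.14916517] [ -0.01532604 -13.55902925   1.49773289]
```

View pics/c3.png

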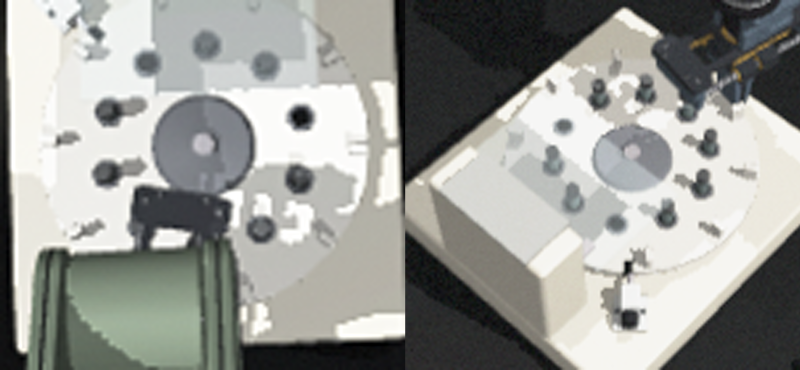

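The scene picture shows the black notch exactly at the latch block (about (627,268)), and the push is stopped dead. I'll bear on a bit more for margin.

Request:
apply_moves([
  [-1, 0, 0.0008, 0, 0, 0, 0],
  [-1, 0, 0, 0, 0, 0, 0],
  [-1, 0, 0, 0, 0, 0, 0],
  [-1, 0, 0, 0, 0, 0, 0],
  [-1, 0, 0, 0, 0, 0, 0],
])

```text
time_s: 13.87
ee_pos: [479.2, 33.9, 96.2]
ee_rot: [179.9, 0.4, 80.3]
force: [0.8, -15.1, 2.4]
gripper_width: 0.6
gripper_force: 7.3
```

Request:
apply_moves([
  [-1, 0, -0.006, 0, 0, 0, 0],
  [-1, 0, -0.006, 0, 0, 0, 0],
  [-1, 0, -0.004, 0.01, 0, 0, 0],
  [-1, 0, -0.004, 0.03, 0, 0, 0],
  [-1, 0, 0, 0.035, 0, 0, 0],
])

```text
time_s: 14.28
ee_pos: [476.9, 17.2, 169.8]
ee_rot: [-179.6, 0.0, 80.1]
force: [1.0, 0.2, 0.6]
gripper_width: 0.7
gripper_force: 0.0
```

Request:
apply_moves([
  [-1, 0, -0.005, 0.035, 0, 0, 0],
  [-1, 0, -0.005, 0.025, 0, 0, 0],
  [-1, 0, 0, 0, 0, 0, 0],
  [-1, 0, 0, 0, 0, 0, 0],
])

```text
time_s: 14.62
ee_pos: [479.4, 7.6, 232.1]
ee_rot: [179.8, -0.1, 80.1]
force: [-0.1, -0.7, -0.0]
gripper_width: 0.6
gripper_force: 0.0
```

```bash
python3 - <<'E'
from h import *
s=status.state(); p=s['ee_pos']; print(s['time_s'],p,s['ee_rot'],s['force'])
f=grab('wrist'); im=cv2.resize(f['color'],(640,480)); cv2.imwrite('pics/w4.png',im[:,:,::-1])
for q in('tube_cap','tube'):
    for r in finder.boxes_of(q,'wrist')[:3]:
        x=r['rect']; print(q,np.round(x),round(r['score'],2),atz(f,x[0]+x[2]/2,x[1]+x[3]/2,118).round(1))
print(proj(f,[527,10,125]),proj(f,[p[0],p[1],p[2]+0]))
E
```

```text
14.6167 [479.35833019   7.55253153 232.08409487] [ 1.79841444e+02 -9.10003808e-02  8.01494908e+01] [-0.0936654  -0.67019015 -0.02504039]
tube_cap [300. 165.  24.  25.] 0.85 [526.6  11.6 118. ]
tube [303. 161.  22.  30.] 0.58 [528.4  12.6 118. ]
(np.float64(314.41638323993965), np.float64(180.4135914751073)) (np.float64(262.2142463202466), np.float64(239.10749990862888))
```

View pics/w4.png

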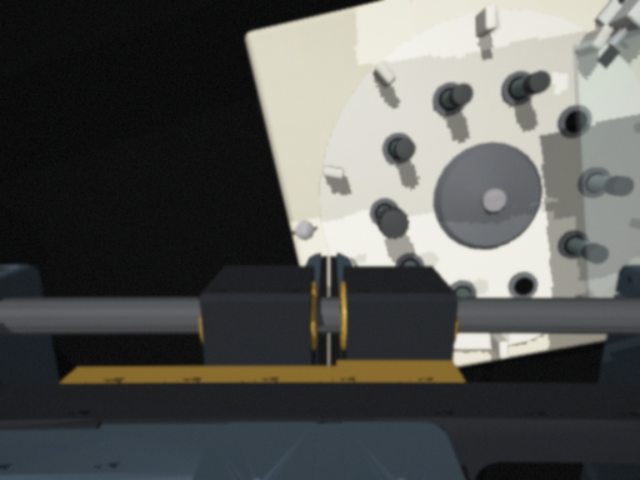

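The wrist view shows the wide cap top at about (317,178), which puts it at (528.5, 12), in line with the pointer. Next I move over it and descend.

Request:
apply_moves([
  [-1, 0.025, 0.0025, 0, 0, 0, 0],
  [-1, 0.024, 0.002, -0.01, 0, 0, 0],
  [-1, 0, 0, -0.025, 0, 0, 0],
  [-1, 0, 0, -0.025, 0, 0, 0],
  [-1, 0, 0, -0.015, 0, 0, 0],
])

```text
time_s: 15.18
ee_pos: [525.8, 12.1, 151.8]
ee_rot: [-179.6, 0.0, 80.2]
force: [0.6, 0.0, 0.7]
gripper_width: 0.3
gripper_force: 0.0
```

Request:
apply_moves([
  [-1, 0, 0, -0.005, 0, 0, 0],
  [-1, 0, 0, 0, 0, 0, 0],
  [-1, 0, 0, -0.002, 0, 0, 0],
  [-1, 0, 0, -0.002, 0, 0, 0],
  [-1, 0, 0, 0, 0, 0, 0],
])

```text
time_s: 15.6
ee_pos: [528.2, 11.8, 147.6]
ee_rot: [179.9, -0.0, 80.2]
force: [-0.1, -0.0, 0.8]
gripper_width: 1.1
gripper_force: 0.0
```

Request:
apply_moves([
  [-1, 0, 0, -0.0015, 0, 0, 0],
  [-1, 0, 0, -0.0015, 0, 0, 0],
  [-1, 0, 0, -0.0015, 0, 0, 0],
  [-1, 0, 0, -0.0015, 0, 0, 0],
  [-1, 0, 0, -0.0015, 0, 0, 0],
])

```text
time_s: 16.02
ee_pos: [528.0, 11.7, 139.7]
ee_rot: [180.0, -0.0, 80.2]
force: [-1.2, 0.2, 6.3]
gripper_width: 0.6
gripper_force: 3.0
```

Request:
apply_moves([
  [-1, 0, 0, -0.001, 0, 0, 0],
  [-1, 0, 0, -0.001, 0, 0, 0],
  [-1, 0, 0, -0.001, 0, 0, 0],
])

```text
time_s: 16.27
ee_pos: [528.0, 11.8, 137.3]
ee_rot: [180.0, -0.0, 80.2]
force: [-1.8, 0.3, 6.5]
gripper_width: 0.7
gripper_force: 3.0
```

Request:
apply_moves([
  [-1, 0, 0, -0.001, 0, 0, 0],
  [-1, 0, 0, -0.001, 0, 0, 0],
  [-1, 0, 0, -0.001, 0, 0, 0],
  [-1, 0, 0, -0.001, 0, 0, 0],
  [-1, 0, 0, -0.001, 0, 0, 0],
])

```text
time_s: 16.68
ee_pos: [528.0, 11.8, 132.3]
ee_rot: [180.0, -0.0, 80.2]
force: [-1.0, -0.3, 5.4]
gripper_width: 0.0
gripper_force: 3.1
```

Request:
apply_moves([
  [-1, 0, 0, -0.0008, 0, 0, 0],
  [-1, 0, 0, -0.0008, 0, 0, 0],
  [-1, 0, 0, -0.0008, 0, 0, 0],
])

```text
time_s: 16.93
ee_pos: [528.0, 11.8, 129.9]
ee_rot: [180.0, -0.0, 80.2]
force: [-1.7, 0.2, 5.4]
gripper_width: 0.8
gripper_force: 3.0
```

Request:
apply_moves([
  [-1, 0, 0, -0.0007, 0, 0, 0],
  [-1, 0, 0, -0.0007, 0, 0, 0],
  [-1, 0, 0, -0.0006, 0, 0, 0],
])

```text
time_s: 17.18
ee_pos: [528.1, 11.7, 128.2]
ee_rot: [179.9, -0.0, 80.2]
force: [-2.9, -0.1, 11.0]
gripper_width: 0.2
gripper_force: 5.7
```

Request:
apply_moves([
  [-1, 0, 0, -0.0005, 0, 0, 0],
  [-1, 0, 0, 0, 0, 0, 0],
])

```text
time_s: 17.35
ee_pos: [528.1, 11.8, 128.2]
ee_rot: [179.9, -0.0, 80.2]
force: [-3.0, -0.8, 10.2]
gripper_width: 0.3
gripper_force: 5.2
```

Request:
apply_moves([
  [-1, 0, 0, -0.0008, 0, 0, 0],
  [-1, 0, 0, 0, 0, 0, 0],
])

```text
time_s: 17.52
ee_pos: [528.1, 11.8, 128.1]
ee_rot: [179.9, -0.0, 80.2]
force: [-4.7, -0.1, 14.8]
gripper_width: 0.7
gripper_force: 7.4
```

Request:
apply_moves([
  [-1, 0, 0, -0.0003, 0, 0, 0],
  [-1, 0, 0, 0, 0, 0, 0],
  [-1, 0, 0, 0, 0, 0, 0],
  [-1, 0, 0, 0, 0, 0, 0],
  [-1, 0, 0, 0, 0, 0, 0],
])

```text
time_s: 17.93
ee_pos: [528.2, 11.8, 128.1]
ee_rot: [179.9, -0.0, 80.2]
force: [-5.6, 0.2, 17.1]
gripper_width: 0.5
gripper_force: 8.2
```

Pressed home on the stop (z 128.1 = 114 + 14) with about 17 N. I'll retreat straight up.

Request:
apply_moves([
  [-1, 0, 0, 0.003, 0, 0, 0],
  [-1, 0, 0, 0.008, 0, 0, 0],
  [-1, 0, 0, 0.02, 0, 0, 0],
  [-1, 0, 0, 0.03, 0, 0, 0],
  [-1, 0, 0, 0.03, 0, 0, 0],
])

```text
time_s: 18.35
ee_pos: [527.2, 11.8, 216.9]
ee_rot: [-179.9, 0.0, 80.2]
force: [0.7, -0.6, 0.0]
gripper_width: 0.4
gripper_force: 0.0
```

Request:
apply_moves([
  [-1, -0.025, 0, 0.015, 0, 0, 0],
  [-1, -0.025, 0, 0, 0, 0, 0],
  [-1, 0, 0, 0, 0, 0, 0],
  [-1, 0, 0, 0, 0, 0, 0],
  [-1, 0, 0, 0, 0, 0, 0],
])

```text
time_s: 18.77
ee_pos: [478.3, 11.8, 231.5]
ee_rot: [180.0, -0.0, 80.2]
force: [0.3, 0.1, 0.1]
gripper_width: 0.3
gripper_force: 0.0
```

```bash
python3 - <<'E'
from h import *
f=grab('wrist')
for r in finder.boxes_of('tube_cap','wrist')[:2]:
    x=r['rect']; print(np.round(x),round(r['score'],2),atz(f,x[0]+x[2]/2,x[1]+x[3]/2,106).round(1))
print(status.state()['ee_pos'],status.state()['force'])
print(env.job_done())
E
```

```text
[301. 164.  26.  27.] 0.59 [528.3  12.3 106. ]
[478.53515515  11.77062042 231.13274925] [-0.15481045  0.24269397  0.88218337]
the job is handed in; nothing more can be done
None
```

The carousel is latched with the wide-capped tube at the pointer (latch held at about 15 N), the tube is pressed to its stop at about 17 N, the arm is clear, and the job is handed in; no verdict came back.

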